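Load the marking rack in reverse order

ROBOT

A 6-joint arm with a two-finger parallel gripper is mounted at the origin on a cart in front of the work surface, level with it; the furniture and walls round the work are solid. World frame = base frame: x ahead of the robot, y to its left, z up, the work surface at z = 0. Lengths are in m, angles in rad, forces in N, time in s.
With the tool pointing down it reaches from about 0.425 to 1.125 m from the base axis. Payload 14.9 kg.
Tool frame: the origin (TCP) lies midway between the tips of the shut fingers; the grasp point (between the pads) lies 19 mm behind it (arm.grip_depth is the distance from the TCP to the grasp point, in m); x points along the fingers, y is the direction in which the jaws open and shut, and the axes are right-handed (so a half turn about x gives the same grasp; the last joint's range is limited). The gripper opens to 91 mm and grips with 3 to 60 N. Pads are 32 mm wide; open, the fingers measure 118 mm over their backs; the gripper's body (76 mm by 178 mm) begins 60 mm behind the grasp point.
Start: joints at [1.121, 0.379, 1.734, -0, 1.028, -0.033], TCP at [0.283, 0.64, 0.214] pointing down, gripper open.
Joint ranges: [-2.77, 2.77], [-0.74, 2.19], [0, 2.66], [-1.06, 4.2], [0.31, 2.87], [-3.08, 3.08]. Speed limits (rad/s): [1.89, 1.89, 2.39, 3.14, 3.14, 3.14].

INTERFACE

Orientations are given as [roll, pitch, yaw] about the fixed x, y, z axes, in that order (R = Rz(yaw) Ry(pitch) Rx(roll)).
In Python, from cell import arm gives the robot as it stands.
- The arm moves only by the tool servo_tool, never from a script. Its argument "series" is a list of rows, each an object with "dp": the shift along the tool's x, y, z in mm, a list of three; "twist": the turn about the tool's x in rad; "jaw": the closure in counts, from 0 (fully open) to 255 (shut). In form: [{"dp": [x, y, z], "twist": twist, "jaw": jaw}, ...]. A call has 1 to 10 rows; each row is the pose to reach, as a shift and turn from the pose measured when the call began, along the tool's axes at that moment; what a row does not reach only later rows make up. A row lasts 1/8 s, in which the tool goes at most 62.5 mm and 10.7 degrees, less where a joint would pass 70% of its speed; a pose out of reach is approached as far as the arm can. A call with a gripper value outside its range is refused whole. The fingers move at their own pace and stop on an object; "grip_force" is the grip in N (left out, the last holds). Time passes only in rows, so rows that repeat a pose let the fingers close. It gives the time, the measured TCP pose, the force and the opening at its end, in the units of the state.
- arm.sense(): the state, without advancing time (a new reading comes with each control period).
- arm.read_camera(name): name is "scene" or "side" or "wrist"; returns the picture (420x560x3 uint8, blue, green, red); there is no depth.
- arm.camera_params(name): a dict with "fx", "fy", "cx", "cy" (pixels), "k1" (the pictures are not rectified: a ray, as slopes to the right and down, at radius r is drawn at 1 + k1 r^2 times it, then the intrinsics apply), "extrinsics" (4x4, takes a point from camera to world coordinates). Camera axes: x right, y up, looking along -z (the intrinsics and any distortion apply to the point x, -y, -z); pixel columns grow to the right and rows downward; lengths in m; the calibration is good to about 2 mm. A picture is of the moment at which its call begins: read the wrist's pose just before it. camera_params takes no time and is no camera call; for the wrist camera it gives the pose at the moment of the call.
- arm.job_done(): hands the job in, once; it reports no verdict.
Trained networks look in the newest picture that a camera, given by its name, has taken for a name from the list of things; names that differ only in an ending like _2 or _b are one class to them, and where a whole thing is asked for, a point or a joint stands for the part that bears it (a point fixed in the world has none). Each returns a list of dicts, best first, with "conf" (0 to 1); they miss things now and then, are a little off and sometimes report something else, mostly with a low value. They report only what shows in the picture. A call takes as long as a camera call. They do not tell look-alikes from the thing itself.
- arm.look_for(camera, thing): "uv" ([column, row] in pixels, amid what is visible of it).
- arm.silhouettes(camera, thing): "mask" (420x560 bool, what is visible of it) and "uv" ([column, row] in pixels, amid what is visible of it).
The state is a dict: "t": time; "qpos": joint angles; "joint_velocities": joint speeds; "joint_efforts": joint torques, N m; "eef_pos": TCP position; "tool_rot": TCP orientation; "contact_force": force on the tool from outside, world axes, zero at the start; "torque": the same for the moment, N m; "finger_gap": opening from 0.0 (shut) to 1.0 (fully open).
Only numpy, scipy, OpenCV 4.12 (cv2) and the standard library are available. Lean on these libraries where they do the work, as an engineer would, in place of code of your own. Each camera call takes 0.05 s, during which the arm holds its last target.

TASK

The laser marking program runs through the row backwards, so move the four parts from their coloured tiles to the dark empty rack in reverse order: the part nearest the red end stop of the tile rack goes into the slot farthest from the red end stop of the dark rack, the next one into the slot before it, and so on. Set every part down in the middle of its slot, the same side up as it was, with the block and the shaft again lying lengthwise across the rack; let go of everything and do not disturb the other things on the bench.

Things in the scene. Friction and masses are not known exactly. Their poses are not given: they have to be found in the camera images.
- tile_rack: bright aluminium rack, plate 98 x 300 x 14 mm, fixed, on which the coloured tiles lie (tile tops 17 mm above its underside). Row of four slots along its y axis, centres at y = +105, +35, -35, -105 mm and x = 0; the red end stop (98 x 8 mm, top 24 mm high) is at y = +146 mm, so slot +105 is next to it. Ribs 3 mm wide, 3 mm high stand between the slots, at y = 0, +-70, +-140 mm. Origin: centre of the underside, on the worktop; z up
- marking_rack: dark steel rack of the same shape, fixed, empty at the start, with a grey pad in each slot. The slot floor is 14 mm above its underside. Row of four slots along its y axis, centres at y = +105, +35, -35, -105 mm and x = 0; the red end stop (98 x 8 mm, top 24 mm high) is at y = +146 mm, so slot +105 is next to it. Ribs 3 mm wide, 3 mm high stand between the slots, at y = 0, +-70, +-140 mm. Origin: centre of the underside, on the worktop; z up
- bush: cream-coloured round bush with a bore, diameter 24 mm, 25 mm high, standing. Origin: centre of the underside; z up along its axis
- knob: black round knob with a cream dot on top, diameter 40 mm, 26 mm high, standing. Origin: centre of the underside; z up along its axis
- block: light grey block with two dark holes on top, 30 x 45 x 20 mm. Origin: centre of the underside; x along its 30 mm width (grip across this), y along its 45 mm length, z up; it lies lengthwise across the rack (its y along the rack's x, to within about 10 degrees)
- shaft: grey stepped shaft with a collar, lying, 22 x 80 mm, 22 mm high; it does not roll. Origin: centre of the underside; x across it (grip across this), y along its 80 mm length, z up; it lies lengthwise across the rack (its y along the rack's x, to within about 10 degrees)
- tile_blue: blue tile, 84 x 60 x 3 mm, fixed, carrying the bush at the start; it lies in one of the four slots of the tile rack, which one differs from start to start. Origin: centre of its underside; x across the rack, y along the row
- tile_yellow: yellow tile, 84 x 60 x 3 mm, fixed, carrying the knob at the start; it lies in one of the four slots of the tile rack, which one differs from start to start. Origin: centre of its underside; x across the rack, y along the row
- tile_green: green tile, 84 x 60 x 3 mm, fixed, carrying the block at the start; it lies in one of the four slots of the tile rack, which one differs from start to start. Origin: centre of its underside; x across the rack, y along the row
- tile_orange: orange tile, 84 x 60 x 3 mm, fixed, carrying the shaft at the start; it lies in one of the four slots of the tile rack, which one differs from start to start. Origin: centre of its underside; x across the rack, y along the row
- usb_stick: black usb stick, 18 x 52 x 9 mm, a bystander lying loose on the worktop: leave it alone. Origin: centre of the underside
- marker_black: black marker pen, 17 x 129 x 18 mm, a bystander lying loose on the worktop: leave it alone. Origin: centre of the underside
- side_cutters: side cutters with blue handles, 156 x 59 x 15 mm, a bystander lying loose on the worktop: leave it alone. Origin: centre of the underside
There are look-alikes about, which are no part of the job. Several things have the shape of the shaft; the one meant has the colours described above.

How it is judged:
By the outcome, as a careful person would: the job done as asked, in the order asked, and still so for the second after the job is handed in, with the robot touching nothing.
It also fails if it takes over 86 s, if anything falls off the work surface, if the arm or the gripper's body presses on something with over 40 N, if the wrist force passes 120 N, or if a joint passes its speed limit or range.

## Working session

There is one attempt and no reset: what is moved stays moved. The work goes in short steps, Python scripts to look and compute and a tool call to move; the robot and the scene stay as the last step left them, time stands still between calls to the robot, and variables do not carry over. Pictures are saved under pics/ and viewed, and the job is handed in when it is done.

Besides the shell and the picture viewer there is one more tool, called after "Request:" as name(argument=value, ...) on one line, values as JSON. servo_tool: Moves the arm, as the interface text tells. Its arguments: {"type":"object","properties":{"series":{"type":"array"},"grip_force":{"type":"number"}},"required":["series"]}

```bash
mkdir -p pics; ls
python3 - <<'E'
from cell import arm
import cv2
print(arm.sense())
for n in ("scene","side","wrist"):
    p=arm.camera_params(n); print(n,p)
    cv2.imwrite(f"pics/{n}0.png",arm.read_camera(n))
print(arm.grip_depth)
E
```

```text
pics
{'t': 0.0, 'qpos': array([ 1.12071572e+00,  3.79410188e-01,  1.73478655e+00, -8.64484070e-06,
        1.02851042e+00, -3.33081922e-02]), 'joint_velocities': array([ 5.22113599e-04, -2.11626858e-04,  1.20770812e-03,  4.62512523e-05,
        1.02539963e-03, -7.40147993e-04]), 'joint_efforts': array([ 3.62565443e-03, -7.63740349e+01, -4.34359574e+01,  6.51669782e-02,
        4.25822684e-02, -8.67662447e-05]), 'eef_pos': array([0.28320405, 0.63971026, 0.21328427]), 'tool_rot': array([-1.59746525,  1.5696818 , -2.0142332 ]), 'contact_force': array([ 0.71588971,  0.11131311, -0.00878153]), 'torque': array([-0.01920391, -0.03769229,  0.03574368]), 'finger_gap': 0.9922532862321416}
scene {'fx': 524.781859801104, 'fy': 524.781859801104, 'cx': 275.08960431563526, 'cy': 213.81898202728573, 'k1': 0.04946463446620104, 'extrinsics': array([[-0.76486332, -0.34890044,  0.54152801,  1.29525256],
       [ 0.64417493, -0.40801966,  0.64696106,  0.88849276],
       [-0.00477093,  0.84367556,  0.53683218,  0.70462709],
       [ 0.        ,  0.        ,  0.        ,  1.        ]])}
side {'fx': 513.3204591026458, 'fy': 513.3204591026458, 'cx': 276.00748331309467, 'cy': 215.51044121224305, 'k1': -0.0777770127042022, 'extrinsics': array([[-0.99979483, -0.01225638, -0.01612701,  0.58429597],
       [-0.00368432, -0.67285019,  0.73976959,  0.76756909],
       [-0.01991796,  0.73967723,  0.67266698,  0.6934184 ],
       [ 0.        ,  0.        ,  0.        ,  1.        ]])}
wrist {'fx': 314.97493313471995, 'fy': 314.97493313471995, 'cx': 278.82814936517457, 'cy': 208.7757711256989, 'k1': 0.020015146210295133, 'extrinsics': array([[ 0.40498508, -0.88613932, -0.22526472,  0.22112389],
       [ 0.91432169,  0.39203874,  0.10159468,  0.66723865],
       [-0.00171454, -0.24710875,  0.96898624,  0.3844362 ],
       [ 0.        ,  0.        ,  0.        ,  1.        ]])}
0.0188
```

View pics/scene0.png

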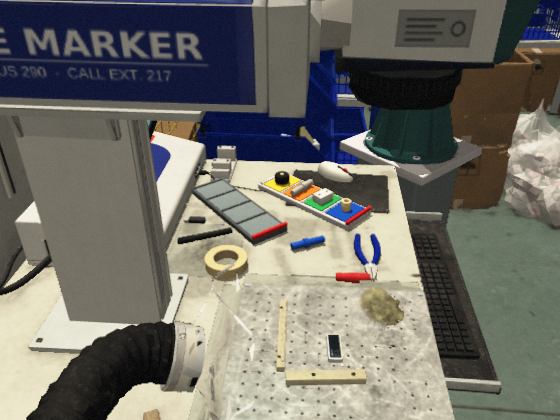

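View pics/side0.png

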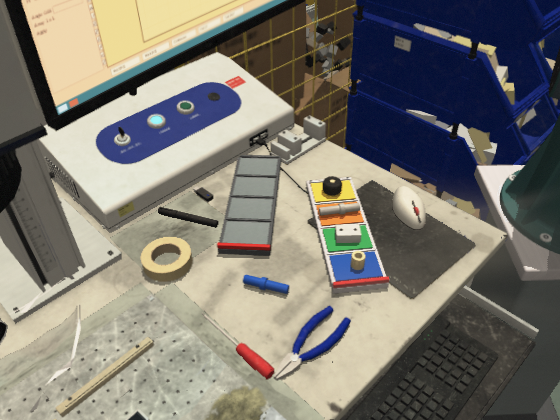

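View pics/wrist0.png

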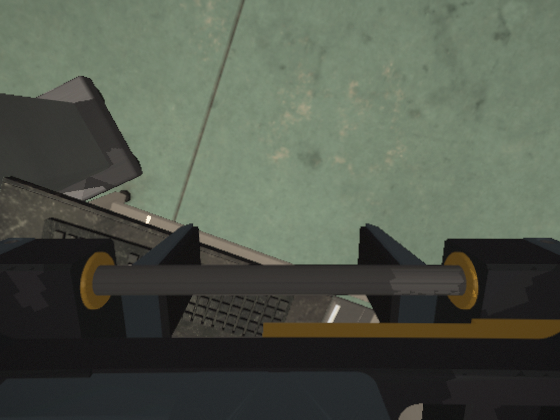

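The side view shows the tile rack, from its red end at (360,282): blue/bush (358,260), green/block (347,234), orange/shaft (337,210), yellow/knob (331,187). The dark rack has its red end at (244,247). A blue shaft-shaped look-alike lies at (266,284).

```bash
cat > h.py <<'E'
import numpy as np, cv2
from cell import arm
def KD(p): 
    return np.array([[p['fx'],0,p['cx']],[0,p['fy'],p['cy']],[0,0,1.]]),np.array([p['k1'],0,0,0,0.])
F=np.diag([1.,-1,-1])
def proj(p,X):
    X=np.atleast_2d(X); E=p['extrinsics']; R=E[:3,:3]@F; t=E[:3,3]
    K,D=KD(p); Y=(X-t)@R
    uv,_=cv2.projectPoints(Y.reshape(-1,1,3),np.zeros(3),np.zeros(3),K,D); return uv.reshape(-1,2)
def ray(p,uv):
    K,D=KD(p); n=cv2.undistortPoints(np.array(uv,float).reshape(-1,1,2),K,D).reshape(-1,2)
    d=np.c_[n,np.ones(len(n))]@(p['extrinsics'][:3,:3]@F).T
    return p['extrinsics'][:3,3],d/np.linalg.norm(d,axis=1,keepdims=True)
def onz(p,uv,z):
    c,d=ray(p,uv); s=(z-c[2])/d[:,2]; return c+d*s[:,None]
def tri(obs): # [(p,uv)]
    A=np.zeros((3,3));b=np.zeros(3)
    for p,uv in obs:
        c,d=ray(p,[uv]); M=np.eye(3)-np.outer(d[0],d[0]); A+=M;b+=M@c
    X=np.linalg.solve(A,b); return X
E
python3 - <<'E'
from h import *
import pickle
names=["tile_rack","marking_rack","bush","knob","block","shaft","tile_blue","tile_yellow","tile_green","tile_orange","usb_stick","marker_black","side_cutters"]
out={}
for c in ("scene","side"):
    im=arm.read_camera(c); out[c]=dict(img=im,p=arm.camera_params(c))
    for n in names:
        s=arm.silhouettes(c,n); out[c][n]=s
        print(c,n,[(round(float(a['conf']),2),np.round(a['uv'],1).tolist(),int(a['mask'].sum())) for a in s[:4]])
pickle.dump(out,open('s0.pkl','wb'))
print(arm.sense()['t'])
E
```

```text
scene tile_rack [(0.63, [322.1, 212.7], 807), (0.38, [301.9, 187.1], 174)]
scene marking_rack [(0.94, [241.6, 212.0], 2815), (0.46, [200.9, 232.9], 378)]
scene bush [(0.63, [373.3, 252.7], 453), (0.54, [347.7, 202.9], 114), (0.35, [281.3, 177.9], 132)]
scene knob [(0.47, [283.6, 177.9], 168)]
scene block [(0.68, [323.7, 194.9], 253)]
scene shaft [(0.78, [307.9, 242.4], 280), (0.67, [302.3, 186.8], 172), (0.49, [283.2, 178.3], 172)]
scene tile_blue [(0.69, [345.0, 210.8], 332)]
scene tile_yellow [(0.46, [279.4, 182.2], 288)]
scene tile_green [(0.74, [322.5, 201.6], 260)]
scene tile_orange [(0.59, [308.1, 196.3], 217), (0.16, [321.9, 201.4], 227)]
scene usb_stick [(0.55, [198.4, 218.3], 129)]
scene marker_black [(0.8, [202.5, 233.9], 371)]
scene side_cutters [(0.73, [373.0, 254.6], 603), (0.57, [321.5, 202.7], 287), (0.54, [323.9, 195.0], 243)]
side tile_rack [(0.73, [347.6, 282.2], 1226)]
side marking_rack [(0.75, [250.5, 209.2], 4953)]
side bush [(0.79, [355.1, 259.3], 233)]
side knob [(0.83, [331.4, 186.7], 291)]
side block [(0.86, [347.0, 232.6], 448)]
side shaft [(0.58, [265.5, 281.0], 446), (0.55, [343.1, 210.7], 337)]
side tile_blue [(0.59, [312.3, 347.5], 1541), (0.56, [350.2, 266.8], 1054)]
side tile_yellow [(0.75, [332.0, 195.1], 521)]
side tile_green [(0.9, [342.2, 246.2], 619), (0.57, [345.3, 231.6], 496)]
side tile_orange [(0.92, [337.6, 215.8], 501)]
side usb_stick [(0.67, [202.3, 193.2], 132), (0.6, [312.2, 347.7], 1526), (0.3, [348.7, 268.7], 981)]
side marker_black [(0.95, [188.4, 215.3], 492)]
side side_cutters [(0.62, [309.6, 345.8], 1428), (0.58, [346.4, 229.4], 469)]
1.55
```

Run:
```python
import pickle,cv2
o=pickle.load(open('s0.pkl','rb'))
cv2.imwrite('pics/cs.png',cv2.resize(o['side']['img'][140:300,200:400],None,fx=4,fy=3.75,interpolation=cv2.INTER_CUBIC)[:600])
cv2.imwrite('pics/cc.png',cv2.resize(o['scene']['img'][150:270,185:385],None,fx=4,fy=4,interpolation=cv2.INTER_CUBIC))
```

```text
(no output)
```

View pics/cs.png

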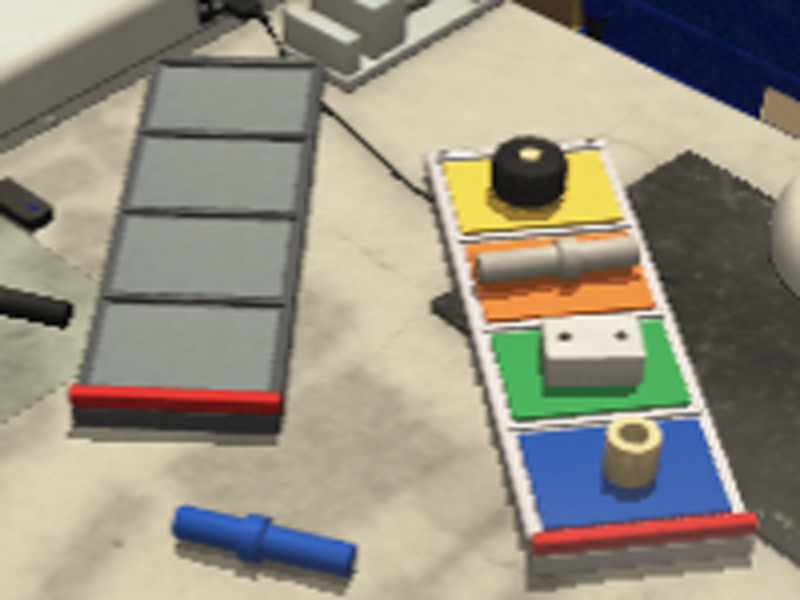

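View pics/cc.png

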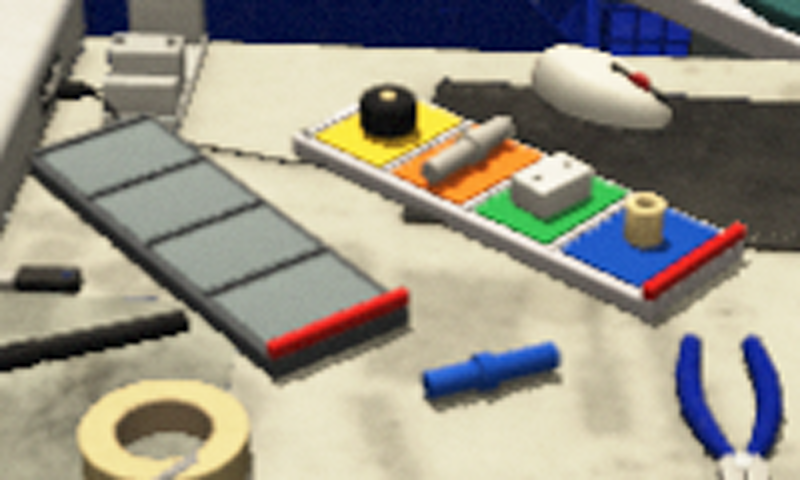

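```bash
cat > fit.py <<'E'
from h import *
import pickle
from scipy.optimize import least_squares
o=pickle.load(open('s0.pkl','rb'))
P={c:o[c]['p'] for c in('scene','side')}
cs=lambda u,v:((u+.5)/4-.5+200,(v+.5)/3.75-.5+140)
cc=lambda u,v:((u+.5)/4-.5+185,(v+.5)/4-.5+150)
A=[(49,150,0),(-49,150,0),(49,142,24),(-49,142,24),(49,-150,14),(-49,-150,14)]
obs={'mark':dict(side=[(73,432),(279,430),(73,386),(283,393),(157,62),(322,62)],scene=[(275,378),(410,325),(268,345),(402,292),(33,158),(147,118)]),
'tile':dict(side=[(530,583),(752,557),(533,536),(752,514),(427,153),(603,140)],scene=[(655,320),(745,252),(645,288),(738,224),(293,143),None])}
def T(q,X):
    X=np.array(X,float)/1000; c,s=np.cos(q[3]),np.sin(q[3])
    return X@np.array([[c,-s,0],[s,c,0],[0,0,1]]).T+q[:3]
res={}
if __name__=='__main__':
  for r in obs:
    def f(q):
        e=[]
        for c,fn in(('side',cs),('scene',cc)):
            for a,k in zip(A,obs[r][c]):
                if k: e.append(proj(P[c],T(q,a))[0]-fn(*k))
        return np.array(e).ravel()
    s=least_squares(f,[.6,.2,0,0],loss='soft_l1'); res[r]=s.x
    print(r,np.round(s.x,4)); print(np.round(f(s.x).reshape(-1,2),1).tolist())
  pickle.dump(res,open('rack.pkl','wb'))
  # parts triangulation
  for n,h in (('bush',.0125),('knob',.013),('block',.01),('shaft',.011)):
    i={'bush':(1,0)}.get(n,(0,0))
    if n=='shaft': i=(1,1)
    u=[o['scene'][n][i[0]]['uv'],o['side'][n][i[1]]['uv']]
    X=tri([(P['scene'],u[0]),(P['side'],u[1])]); print(n,np.round(X,4),'in rack',np.round(T([0,0,0,-res['tile'][3]],(X-res['tile'][:3])*1000)*1000,1),[np.round(onz(P[c],[u[j]],.017+h)[0],4) for j,c in enumerate(('scene','side'))])
E
python3 fit.py
```

```text
mark [ 0.6493 -0.0372 -0.0027 -0.0699]
[[0.3, -0.1], [1.0, 2.6], [-0.3, 0.1], [0.0, 0.3], [-0.7, -1.4], [0.9, -0.3], [-0.2, 2.0], [0.2, 0.9], [-0.7, 0.1], [0.2, -0.8], [-3.0, -0.5], [0.1, -1.0]]
tile [0.4725 0.0553 0.0007 0.1179]
[[0.3, -0.1], [0.4, 0.8], [-0.6, -0.2], [1.0, -0.3], [-1.1, 0.1], [0.2, -0.3], [-0.8, 1.4], [0.4, 2.1], [-0.3, -0.3], [0.3, -0.3], [-0.3, -1.4]]
bush [0.4638 0.1685 0.0443] in rack [  4.7 113.5  43.7] [array([0.4454, 0.1531, 0.0295]), array([0.461 , 0.1541, 0.0295])]
knob [ 0.4881 -0.04    0.0356] in rack [  4.4 -96.4  34.9] [array([ 0.4818, -0.047 ,  0.03  ]), array([ 0.4873, -0.0475,  0.03  ])]
block [0.4696 0.0929 0.0351] in rack [ 1.6 37.7 34.4] [array([0.4598, 0.0837, 0.027 ]), array([0.4682, 0.0843, 0.027 ])]
shaft [0.469  0.015  0.0225] in rack [ -8.2 -39.6  21.8] [array([0.474 , 0.0187, 0.028 ]), array([0.47  , 0.0243, 0.028 ])]
```

```bash
cat >> h.py <<'E'
from scipy.spatial.transform import Rotation as Ro
def Rt():
    return Ro.from_euler('xyz',arm.sense()['tool_rot']).as_matrix()
def plan(tgt,yaw,s=None):
    """tgt TCP world, yaw = world angle of tool y; prints dp mm, twist"""
    s=s or arm.sense(); R=Ro.from_euler('xyz',s['tool_rot']).as_matrix()
    dp=R.T@(np.array(tgt)-s['eef_pos'])*1000
    cur=np.arctan2(R[1,1],R[0,1]); d=(yaw-cur+np.pi)%(2*np.pi)-np.pi
    tw=d*np.sign(R[2,0])
    print('cur yaw',round(np.degrees(cur),1),'tilt',round(float(np.degrees(np.arccos(-R[2,0]))),2),'dp',np.round(dp,1).tolist(),'twist',round(float(tw),4),'steps lin',round(np.linalg.norm(dp)/62.5,1),'rot',round(abs(tw)/np.radians(10.7),1),'t',round(s['t'],2),'q6',round(s['qpos'][5],2))
E
python3 - <<'E'
from h import *; import pickle
print(np.round(Rt(),3))
plan([.55,.07,.24],np.radians(96.8))
plan([.55,.07,.24],np.radians(-83.2))
p=arm.camera_params('side')
for uv in [(105,222),(165,188),(250,135),(290,118),(300,155),(270,150),(325,128),(265,150)]: print(uv,np.round(onz(p,[uv],0)[0],3))
p=arm.camera_params('scene')
for uv in [(205,180),(190,170),(210,175),(237,172)]: print(uv,np.round(onz(p,[uv],0)[0],3))
E
```

```text
[[-0.     0.405  0.914]
 [-0.     0.914 -0.405]
 [-1.    -0.    -0.   ]]
cur yaw 66.1 tilt 0.0 dp [-26.1, -413.3, 474.6] twist -0.5355 steps lin 10.1 rot 2.9 t 1.55 q6 -0.03
cur yaw 66.1 tilt 0.0 dp [-26.1, -413.3, 474.6] twist 2.6061 steps lin 10.1 rot 14.0 t 1.55 q6 -0.03
(105, 222) [0.946 0.018 0.   ]
(165, 188) [ 0.841 -0.088  0.   ]
(250, 135) [ 0.665 -0.288  0.   ]
(290, 118) [ 0.567 -0.363  0.   ]
(300, 155) [ 0.546 -0.201  0.   ]
(270, 150) [ 0.616 -0.223  0.   ]
(325, 128) [ 0.481 -0.314  0.   ]
(265, 150) [ 0.628 -0.223  0.   ]
(205, 180) [ 0.62  -0.222  0.   ]
(190, 170) [ 0.619 -0.3    0.   ]
(210, 175) [ 0.593 -0.237  0.   ]
(237, 172) [ 0.524 -0.202  0.   ]
```

Request:
servo_tool(series=[{"dp": [-3, -40, 46], "twist": -0.1, "jaw": 0}, {"dp": [-6, -82, 94], "twist": -0.2, "jaw": 0}, {"dp": [-9, -123, 141], "twist": -0.3, "jaw": 0}, {"dp": [-12, -164, 188], "twist": -0.4, "jaw": 0}, {"dp": [-15, -206, 237], "twist": -0.5, "jaw": 0}, {"dp": [-18, -247, 284], "twist": -0.535, "jaw": 0}, {"dp": [-21, -290, 332], "twist": -0.535, "jaw": 0}, {"dp": [-26, -330, 380], "twist": -0.535, "jaw": 0}, {"dp": [-26, -372, 428], "twist": -0.535, "jaw": 0}, {"dp": [-26, -413, 474], "twist": -0.535, "jaw": 0}])

```text
t: 2.8
eef_pos: [0.548, 0.0739, 0.2404]
tool_rot: [0.065, 1.57, 0.183]
contact_force: [0.9, 1.1, 0.9]
finger_gap: 0.998
```

Run:
```python
from h import *; import pickle
p=arm.camera_params('wrist'); im=arm.read_camera('wrist'); p2=arm.camera_params('wrist')
print(np.abs(p['extrinsics']-p2['extrinsics']).max(), p2['extrinsics'][:3,3])
cv2.imwrite('pics/w1.png',im); pickle.dump((p2,im),open('w1.pkl','wb'))
plan([.55,.07,.24],np.radians(96.8))
```

```text
0.004562362628192776 [0.48229489 0.06040961 0.41145401]
cur yaw 96.7 tilt 0.14 dp [0.5, 1.1, -0.2] twist -0.0024 steps lin 0.0 rot 0.0 t 2.85 q6 -1.6
```

View pics/w1.png

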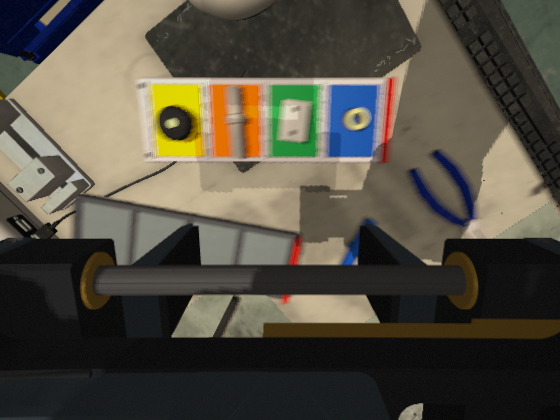

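The first wrist frame is blurred by motion. It shows the knob at (176,122), shaft at (236,121), block at (295,120) and bush at (357,118). I'll take it again now that the arm is settled.

Run:
```python
from h import *; import pickle
p0=arm.camera_params('wrist'); im=arm.read_camera('wrist'); p=arm.camera_params('wrist')
print(np.abs(p['extrinsics']-p0['extrinsics']).max())
out=dict(p=p0,img=im)
for n in ("bush","knob","block","shaft"):
    out[n]=arm.silhouettes('wrist',n); print(n,[(round(float(a['conf']),2),np.round(a['uv'],1).tolist(),int(a['mask'].sum())) for a in out[n][:3]])
pickle.dump(out,open('w1.pkl','wb'))
cv2.imwrite('pics/w2.png',cv2.resize(im[60:180,120:420],None,fx=2.66,fy=2.66*1.5,interpolation=cv2.INTER_CUBIC))
```

```text
0.0026981977152580605
bush [(0.9, [366.6, 117.4], 425)]
knob [(0.63, [182.7, 120.2], 1041)]
block [(0.8, [299.0, 115.3], 1095)]
shaft [(0.66, [354.8, 242.7], 273), (0.61, [242.1, 118.9], 1062)]
```

View pics/w2.png

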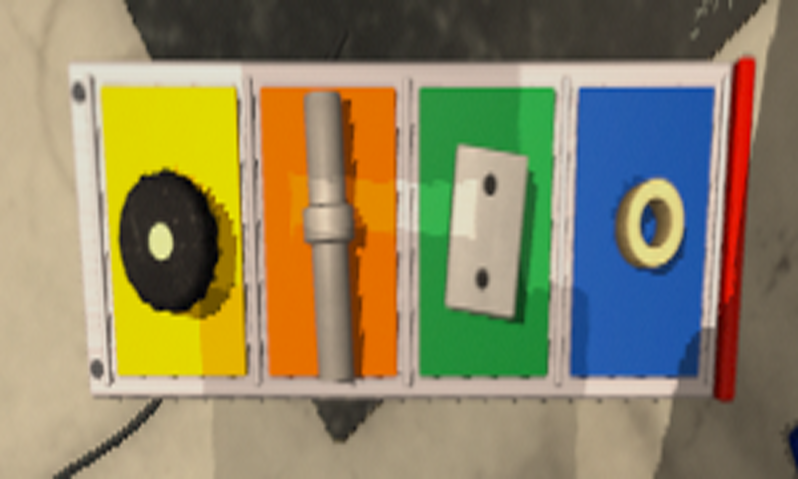

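```bash
cat > m1.py <<'E'
from h import *; import pickle
from fit import T
w=pickle.load(open('w1.pkl','rb')); p=w['p']; im=w['img']; q=pickle.load(open('rack.pkl','rb'))['tile']
hsv=cv2.cvtColor(im,cv2.COLOR_BGR2HSV)
cw=lambda u,v:((u+.5)/2.66-.5+120,(v+.5)/3.99-.5+60)
pts=[]; 
for n,(lo,hi),y in (('yellow',(24,34),-105),('orange',(8,20),-35),('green',(50,80),35),('blue',(105,120),105)):
    m=((hsv[...,0]>=lo)&(hsv[...,0]<=hi)&(hsv[...,1]>150)).astype(np.uint8); m[180:]=0;m[:60]=0;m[:,:130]=0;m[:,420:]=0
    k,l,st,_=cv2.connectedComponentsWithStats(m); i=1+np.argmax(st[1:,4]); c=np.argwhere(l==i)[:,::-1]
    X=onz(p,c.astype(float),.017)[:,:2]
    r=cv2.minAreaRect((X*1000).astype(np.float32)); print(n,st[i,4],np.round(r[0],1),np.round(r[1],1),round(r[2],1)); pts.append((y,r[0]))
ys=np.array([a for a,_ in pts]);C=np.array([b for _,b in pts])
# y axis direction
g=np.polyfit(ys,C[:,0],1);h=np.polyfit(ys,C[:,1],1); print('wrist tile rack',g[1],h[1],'yaw',np.arctan2(-g[0],h[0]),'scale',np.hypot(g[0],h[0]))
print('corner clicks',[np.round(onz(p,[cw(*k)],z)[0]*1000,1).tolist() for k,z in (((68,64),.014),((93,396),.014),((755,57),.024),((732,399),.024))])
print('model', np.round(T(q,[(-49,-150,14),(49,-150,14),(-49,150,24),(49,150,24)])*1000,1).tolist(), q)
for n,i,z in (('bush',0,.042),('knob',0,.043),('block',0,.037),('shaft',1,.028)):
    c=np.argwhere(w[n][i]['mask'])[:,::-1].astype(float); X=onz(p,c,z)[:,:2]*1000
    r=cv2.minAreaRect(X.astype(np.float32)); print(n,np.round(r[0],1),np.round(r[1],1),round(r[2],1),np.round(X.mean(0),1))
# clicks
print('bush ring top centre',onz(p,[cw(655,223)],.042)[0]*1000)
print('knob dot',onz(p,[cw(160,241)],.043)[0]*1000)
B=onz(p,[cw(459,146),cw(528,156),cw(516,317),cw(446,306)],.037)*1000; print('block',B.mean(0),np.round(B,1).tolist(), onz(p,[cw(490,184),cw(482,278)],.037)*1000)
S=onz(p,[cw(304,93),cw(340,93),cw(354,380),cw(320,380)],.028)*1000; print('shaft',S.mean(0),np.round(S,1).tolist())
E
python3 m1.py
```

```text
yellow 2263 [484.7 -53.1] [81.7 59.5] 6.8
orange 2570 [477.1  16.6] [83. 60.] 6.7
green 2323 [468.4  86.1] [81.8 58. ] 6.6
blue 2999 [460.4 155.3] [81.8 58.4] 6.6
wrist tile rack 472.66319274902355 51.21262073516847 yaw 0.11713217623138765 scale 0.9990555874640371
corner clicks [[442.3, -102.4, 14.0], [537.8, -90.1, 14.0], [407.5, 193.5, 24.0], [503.4, 204.1, 24.0]]
model [[441.4, -99.5, 14.7], [538.8, -87.9, 14.7], [406.2, 198.5, 24.7], [503.5, 210.0, 24.7]] [0.47245739 0.05526104 0.00069215 0.11789829]
bush [458.3 152.5] [22.5 28.1] 6.5 [458.3 153. ]
knob [487.1 -49.1] [39.7 38.9] 49.9 [487.2 -49.1]
block [468.2  83.5] [45.4 30.5] 0.9 [468.   83.6]
shaft [477.7  16.7] [81.3 21.7] 12.6 [475.9  16.4]
bush ring top centre [457.91714411 155.05675583  42.        ]
knob dot [486.98583892 -51.83773225  43.        ]
block [468.33454635  85.49548654  37.        ] [[446.6, 70.5, 37.0], [445.9, 99.8, 37.0], [490.2, 101.2, 37.0], [490.6, 70.5, 37.0]] [[455.13943077  84.902014    37.        ]
 [481.03758656  84.97411985  37.        ]]
shaft [478.2865719   17.61606227  28.        ] [[439.4, 3.2, 28.0], [437.6, 18.5, 28.0], [517.2, 32.0, 28.0], [519.0, 16.8, 28.0]]
```

Run:
```python
from h import *
plan([.458,.155,.14],np.radians(6.7))
```

```text
cur yaw 96.8 tilt 0.02 dp [99.9, 88.4, -78.8] twist 1.5725 steps lin 2.5 rot 8.4 t 3.1 q6 -1.59
```

Request:
servo_tool(series=[{"dp": [10, 15, -13], "twist": 0.18, "jaw": 40}, {"dp": [20, 30, -26], "twist": 0.36, "jaw": 80}, {"dp": [35, 45, -39], "twist": 0.54, "jaw": 100}, {"dp": [50, 60, -52], "twist": 0.72, "jaw": 115}, {"dp": [65, 75, -66], "twist": 0.9, "jaw": 115}, {"dp": [80, 88, -79], "twist": 1.08, "jaw": 115}, {"dp": [95, 88, -79], "twist": 1.26, "jaw": 115}, {"dp": [100, 88, -79], "twist": 1.44, "jaw": 115}, {"dp": [100, 88, -79], "twist": 1.5725, "jaw": 115}, {"dp": [100, 88, -79], "twist": 1.5725, "jaw": 115}], grip_force=25)

```text
t: 4.35
eef_pos: [0.4573, 0.1557, 0.1399]
tool_rot: [-2.077, 1.57, 2.755]
contact_force: [-0.1, -0.1, 0.4]
finger_gap: 0.549
```

```bash
cat > look.py <<'E'
from h import *; import pickle,sys
tag=sys.argv[1]; names=sys.argv[2:]
arm.read_camera('wrist')
p0=arm.camera_params('wrist'); im=arm.read_camera('wrist')
out=dict(p=p0,img=im)
for n in names:
    out[n]=arm.silhouettes('wrist',n); print(n,[(round(float(a['conf']),2),np.round(a['uv'],1).tolist(),int(a['mask'].sum())) for a in out[n][:3]])
pickle.dump(out,open(tag+'.pkl','wb')); cv2.imwrite(f'pics/{tag}.png',im)
s=arm.sense(); print(s['t'],np.round(s['eef_pos'],4),np.round(s['tool_rot'],4),'gap mm',s['finger_gap']*91,np.round(s['joint_velocities'],3))
E
python3 look.py w3 bush
```

```text
bush [(0.81, [278.2, 209.6], 653), (0.25, [382.3, 35.8], 4905)]
4.5 [0.4577 0.1552 0.14  ] [3.0942 1.5706 1.6441] gap mm 49.99635917953838 [-0.008  0.002 -0.001 -0.     0.     0.008]
```

View pics/w3.png

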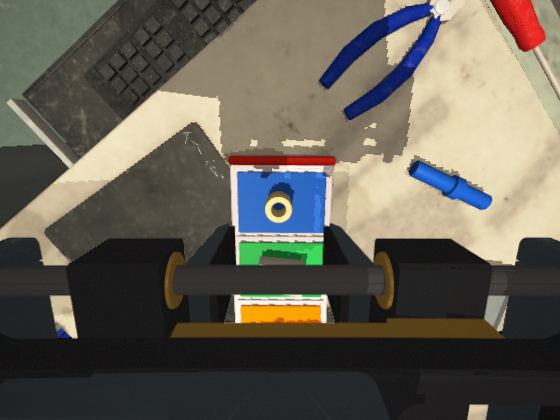

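The bush shows on the blue tile at (278,208), top ring, nearly below the camera axis.

Run:
```python
from h import *; import pickle
w=pickle.load(open('w3.pkl','rb')); p=w['p']; im=w['img']
hsv=cv2.cvtColor(im,cv2.COLOR_BGR2HSV)
m=((hsv[...,0]>=105)&(hsv[...,0]<=120)&(hsv[...,1]>150)).astype(np.uint8); m[:160]=0;m[240:]=0;m[:,:232]=0;m[:,328:]=0
c=np.argwhere(m)[:,::-1].astype(float); r=cv2.minAreaRect((onz(p,c,.017)[:,:2]*1000).astype(np.float32)); print('tile',r)
X=onz(p,np.argwhere(w['bush'][0]['mask'])[:,::-1].astype(float),.042)*1000; print(cv2.minEnclosingCircle(X[:,:2].astype(np.float32)),X.mean(0))
print('mask centre',np.argwhere(w['bush'][0]['mask']).min(0),np.argwhere(w['bush'][0]['mask']).max(0))
m2=((hsv[...,0]>=15)&(hsv[...,0]<=35)&(hsv[...,2]>190)&(hsv[...,1]<140)).astype(np.uint8); m2[:190]=0;m2[225:]=0;m2[:,:255]=0;m2[:,300:]=0
q=np.argwhere(m2); print(len(q),q.min(0),q.max(0))
print('ring', onz(p,[(278,208.5)],.042)[0]*1000)
# two-view height: wrist1 vs wrist3
w1=pickle.load(open('w1.pkl','rb'));cw=lambda u,v:((u+.5)/2.66-.5+120,(v+.5)/3.99-.5+60)
print('tri bush top',tri([(w1['p'],cw(655,223)),(p,(278,208.5))]))
```

```text
tile ((460.8819885253906, 155.40460205078125), (82.77108764648438, 58.477169036865234), 6.166256427764893)
((457.2430114746094, 157.51670837402344), 14.206377029418945) [457.0947258  157.44827578  42.        ]
mask centre [191 264] [221 291]
370 [197 265] [222 291]
ring [457.75192837 155.47854705  42.        ]
tri bush top [0.4578181  0.15526925 0.0411409 ]
```

Request:
servo_tool(series=[{"dp": [55, 0, 0], "twist": 0, "jaw": 115}, {"dp": [95, 0, 0], "twist": 0, "jaw": 115}, {"dp": [112, 0, 0], "twist": 0, "jaw": 115}, {"dp": [119, 0, 0], "twist": 0, "jaw": 115}, {"dp": [119, 0, 0], "twist": 0, "jaw": 150}, {"dp": [119, 0, 0], "twist": 0, "jaw": 220}, {"dp": [119, 0, 0], "twist": 0, "jaw": 220}, {"dp": [119, 0, 0], "twist": 0, "jaw": 220}], grip_force=25)

```text
t: 5.5
eef_pos: [0.4582, 0.1554, 0.0218]
tool_rot: [1.921, 1.57, 0.47]
contact_force: [-1.9, -0.6, 8.4]
finger_gap: 0.253
```

Run:
```python
from h import *
s=arm.sense(); print(s['contact_force'],s['finger_gap']*91)
plan([.645,-.08,.2],-.07)
```

```text
[-1.91218698 -0.59002702  8.44008466] 23.030798371503607
cur yaw 6.9 tilt 0.07 dp [-178.1, 157.3, 256.1] twist 0.1907 steps lin 5.6 rot 1.0 t 5.5 q6 0.16
```

Request:
servo_tool(series=[{"dp": [-20, 0, 0], "twist": 0, "jaw": 220}, {"dp": [-60, 0, 0], "twist": 0, "jaw": 220}, {"dp": [-110, 10, 16], "twist": 0, "jaw": 220}, {"dp": [-150, 36, 58], "twist": 0.1, "jaw": 220}, {"dp": [-178, 66, 107], "twist": 0.19, "jaw": 220}, {"dp": [-178, 96, 156], "twist": 0.19, "jaw": 220}, {"dp": [-178, 127, 206], "twist": 0.19, "jaw": 220}, {"dp": [-178, 157, 256], "twist": 0.19, "jaw": 220}, {"dp": [-178, 157, 256], "twist": 0.19, "jaw": 220}, {"dp": [-178, 157, 256], "twist": 0.19, "jaw": 220}])

```text
t: 6.75
eef_pos: [0.6442, -0.0799, 0.1997]
tool_rot: [2.819, 1.57, 1.178]
contact_force: [-0.1, 0.2, -0.5]
finger_gap: 0.252
```

```bash
python3 look.py w4 bush
```

```text
bush [(0.76, [279.5, 250.4], 1280), (0.65, [116.7, 120.9], 3346)]
6.9 [ 0.6441 -0.0791  0.2   ] [2.2329 1.5697 0.5938] gap mm 22.80245395066439 [-0.    -0.    -0.004  0.001 -0.002 -0.002]
```

View pics/w4.png

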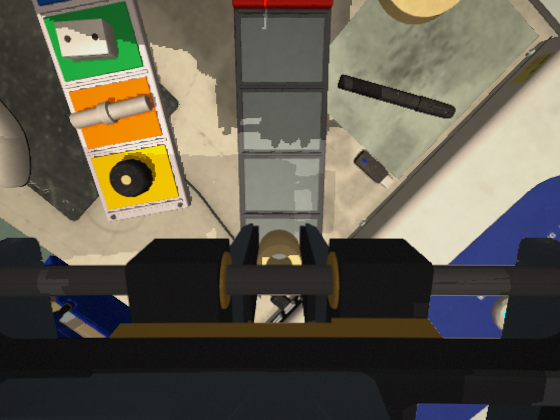

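Bush is held at (280,245). The dark rack is in view, with ribs near rows 88, 153 and 213 and the red stop at row 3.

Run:
```python
import cv2
im=cv2.imread('pics/w4.png')
cv2.imwrite('pics/w4c.png',cv2.resize(im[0:120,215:350],None,fx=5,fy=5,interpolation=cv2.INTER_CUBIC))
cv2.imwrite('pics/w4d.png',cv2.resize(im[120:240,215:350],None,fx=5,fy=5,interpolation=cv2.INTER_CUBIC))
```

```text
(no output)
```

View pics/w4c.png

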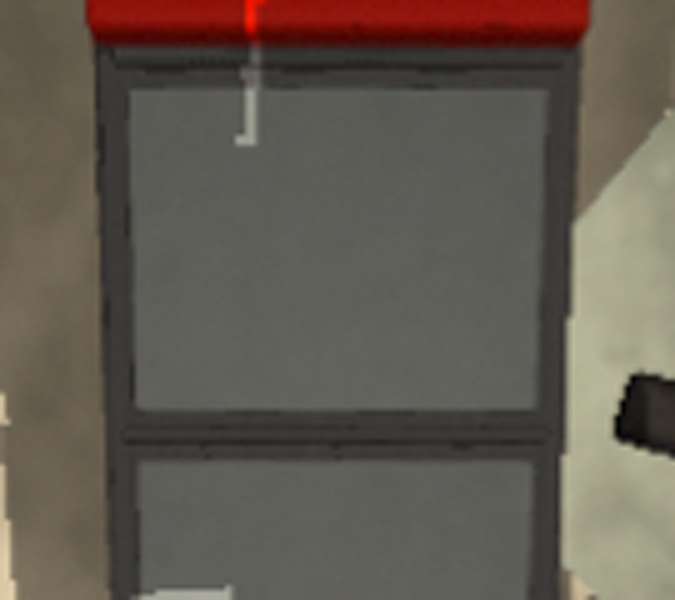

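View pics/w4d.png

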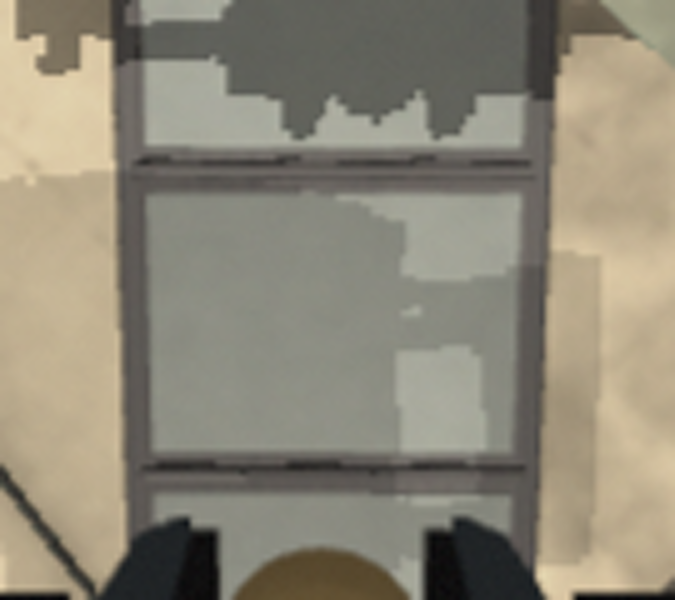

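Run:
```python
from h import *; import pickle
w=pickle.load(open('w4.pkl','rb')); p=w['p']
c=lambda u,v:((u+.5)/5-.5+215,(v+.5)/5-.5); d=lambda u,v:((u+.5)/5-.5+215,(v+.5)/5-.5+120)
S={105:[c(130,90),c(550,90),c(540,408),c(136,409)],35:[c(138,461),c(532,460),d(527,146),d(143,148)],-35:[d(147,195),d(523,193),d(518,452),d(152,455)]}
ys=[];C=[]
for y,k in S.items():
    X=onz(p,k,.014)[:,:2]*1000; print(y,np.round(X,1).tolist(),'ctr',np.round(X.mean(0),1),'size',np.linalg.norm(X[0]-X[1]),np.linalg.norm(X[1]-X[2])); ys.append(y);C.append(X.mean(0))
C=np.array(C);g=np.polyfit(ys,C[:,0],1);h=np.polyfit(ys,C[:,1],1);yaw=np.arctan2(-g[0],h[0])
print('mark',g[1],h[1],'yaw',yaw,'scale',np.hypot(g[0],h[0]))
for y in (105,35,-35,-105): print(y,np.round([g[1]-y*np.sin(yaw),h[1]+y*np.cos(yaw)],1))
print('centers z from tri with side cam:')
# recheck tile colours from here
hsv=cv2.cvtColor(w['img'],cv2.COLOR_BGR2HSV)
for n,(lo,hi) in (('yellow',(24,34)),('orange',(8,20)),('green',(50,80))):
    m=((hsv[...,0]>=lo)&(hsv[...,0]<=hi)&(hsv[...,1]>150)).astype(np.uint8); m[210:]=0;m[:,190:]=0
    k,l,st,_=cv2.connectedComponentsWithStats(m); i=1+np.argmax(st[1:,4]); q=np.argwhere(l==i)[:,::-1]
    r=cv2.minAreaRect((onz(p,q.astype(float),.017)[:,:2]*1000).astype(np.float32)); print(n,np.round(r[0],1),np.round(r[1],1),r[2])
plan([.64,-.145,.1],yaw)
```

```text
105 [[619.1, 98.8], [703.4, 93.0], [699.5, 33.7], [614.3, 39.4]] ctr [659.   66.3] size 84.50650845440784 59.38848053590843
35 [[613.7, 29.2], [697.4, 23.6], [694.2, -36.2], [608.8, -30.7]] ctr [653.6  -3.6] size 83.9326100645994 59.841030418000074
-35 [[608.7, -41.1], [693.0, -46.5], [689.6, -106.5], [604.1, -101.3]] ctr [648.8 -73.8] size 84.42204930418175 60.066041120821126
mark 651.2586489543024 -38.73800645084904 yaw -0.07275573271141095 scale 1.0033653994309886
105 [658.9  66. ]
35 [653.8  -3.8]
-35 [648.7 -73.6]
-105 [ 643.6 -143.5]
centers z from tri with side cam:
yellow [485.1 -53.4] [82.8 58.8] 6.58278751373291
orange [477.4  16. ] [83.9 59.8] 6.592335224151611
green [469.3  85.1] [83.5 59.1] 6.360837936401367
cur yaw -3.9 tilt 0.06 dp [99.9, 0.3, 66.1] twist 0.0045 steps lin 1.9 rot 0.0 t 6.9 q6 -0.09
```

Request:
servo_tool(series=[{"dp": [20, 2, 32], "twist": 0, "jaw": 220}, {"dp": [60, 4, 64.3], "twist": 0, "jaw": 220}, {"dp": [115, 4, 64.3], "twist": 0, "jaw": 220}, {"dp": [155, 4, 64.3], "twist": 0, "jaw": 220}, {"dp": [170, 4, 64.3], "twist": 0, "jaw": 220}, {"dp": [177, 4, 64.3], "twist": 0, "jaw": 220}, {"dp": [180, 4, 64.3], "twist": 0, "jaw": 220}, {"dp": [180, 4, 64.3], "twist": 0, "jaw": 220}])

```text
t: 7.9
eef_pos: [0.6446, -0.1434, 0.0211]
tool_rot: [1.738, 1.568, 0.099]
contact_force: [0.1, 0.1, -0.5]
finger_gap: 0.254
```

Run:
```python
from h import *
s=arm.sense(); print(s['contact_force'],s['eef_pos'],s['finger_gap']*91)
plan([.6438,-.1435,.0195],-.0715)
```

```text
[ 0.12791249  0.05214965 -0.46751574] [ 0.64456219 -0.14341351  0.02106172] 23.10899549684389
cur yaw -3.9 tilt 0.13 dp [1.6, -0.8, 0.1] twist 0.0034 steps lin 0.0 rot 0.0 t 7.9 q6 -0.19
```

Request:
servo_tool(series=[{"dp": [1, -0.8, 0], "twist": 0, "jaw": 220}, {"dp": [2, -0.8, 0], "twist": 0, "jaw": 220}, {"dp": [2, -0.8, 0], "twist": 0, "jaw": 220}])

```text
t: 8.28
eef_pos: [0.6438, -0.1434, 0.0192]
tool_rot: [1.711, 1.568, 0.072]
contact_force: [0.3, -0.8, -1.0]
finger_gap: 0.253
```

Request:
servo_tool(series=[{"dp": [0.7, 0, 0], "twist": 0, "jaw": 220}, {"dp": [0.7, 0, 0], "twist": 0, "jaw": 220}])

```text
t: 8.52
eef_pos: [0.6439, -0.1434, 0.0189]
tool_rot: [1.731, 1.568, 0.092]
contact_force: [-1.7, 1.0, 6.2]
finger_gap: 0.256
```

Contact shows at about TCP z 0.0189. Releasing and lifting.

Request:
servo_tool(series=[{"dp": [0, 0, 0], "twist": 0, "jaw": 180}, {"dp": [0, 0, 0], "twist": 0, "jaw": 150}, {"dp": [0, 0, 0], "twist": 0, "jaw": 130}, {"dp": [0, 0, 0], "twist": 0, "jaw": 115}, {"dp": [-20, 0, 0], "twist": 0, "jaw": 115}, {"dp": [-75, 0, 0], "twist": 0, "jaw": 115}, {"dp": [-130, 0, 0], "twist": 0, "jaw": 115}, {"dp": [-130, 0, -50], "twist": 0, "jaw": 115}, {"dp": [-130, 0, -105], "twist": 0, "jaw": 115}, {"dp": [-130, 0, -105], "twist": 0, "jaw": 115}])

```text
t: 9.78
eef_pos: [0.651, -0.0358, 0.1505]
tool_rot: [1.724, 1.567, 0.088]
contact_force: [-0.2, 0.1, 0.4]
finger_gap: 0.553
```

Run:
```python
from h import *
cv2.imwrite('pics/side1.png',cv2.resize(arm.read_camera('side')[130:300,190:400],None,fx=3.5,fy=3.5,interpolation=cv2.INTER_CUBIC))
plan([.56,.086,.2],np.radians(91))
```

```text
cur yaw -3.8 tilt 0.2 dp [-50.0, -98.7, -117.2] twist -1.6541 steps lin 2.6 rot 8.9 t 9.82 q6 -0.03
```

View pics/side1.png

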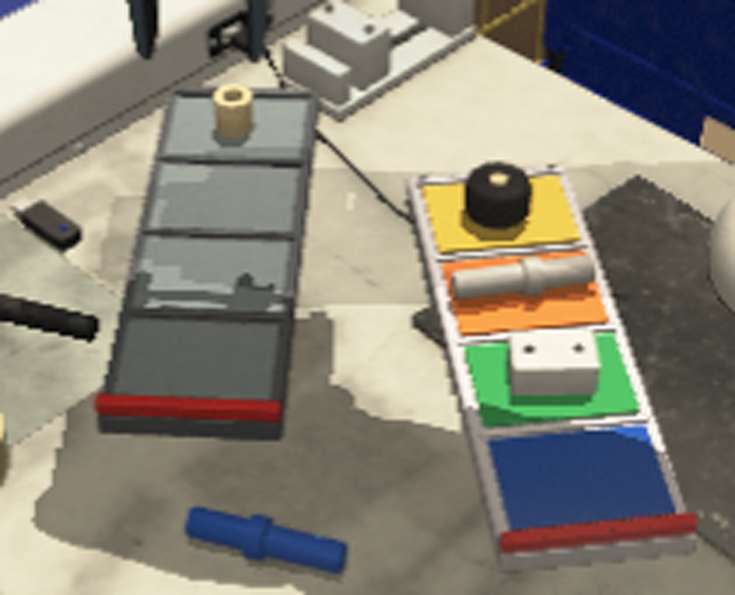

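Run:
```python
from h import *
plan([.468,.0852,.14],np.radians(90.9))
```

```text
cur yaw -3.8 tilt 0.2 dp [9.6, -190.7, -110.3] twist -1.6523 steps lin 3.5 rot 8.8 t 9.82 q6 -0.03
```

Request:
servo_tool(series=[{"dp": [0, -25, -14], "twist": -0.18, "jaw": 115}, {"dp": [0, -50, -28], "twist": -0.36, "jaw": 115}, {"dp": [0, -75, -43], "twist": -0.54, "jaw": 115}, {"dp": [0, -100, -58], "twist": -0.73, "jaw": 115}, {"dp": [0, -125, -72], "twist": -0.91, "jaw": 115}, {"dp": [4, -150, -87], "twist": -1.1, "jaw": 115}, {"dp": [6, -175, -101], "twist": -1.28, "jaw": 115}, {"dp": [9, -191, -110], "twist": -1.46, "jaw": 115}, {"dp": [9.6, -190.7, -110.3], "twist": -1.652, "jaw": 115}, {"dp": [9.6, -190.7, -110.3], "twist": -1.652, "jaw": 115}])

```text
t: 11.08
eef_pos: [0.4683, 0.0846, 0.1406]
tool_rot: [0.007, 1.566, 0.021]
contact_force: [-0.2, -0.0, 0.3]
finger_gap: 0.552
```

```bash
python3 look.py w5 block
python3 - <<'E'
import cv2
im=cv2.imread('pics/w5.png'); cv2.imwrite('pics/w5c.png',cv2.resize(im[130:270,200:360],None,fx=4,fy=4,interpolation=cv2.INTER_CUBIC))
E
```

```text
block [(0.57, [279.1, 202.3], 1687)]
11.225 [0.4683 0.0848 0.1404] [0.0072 1.5668 0.0179] gap mm 50.26663403203628 [ 0.004  0.002  0.001  0.001 -0.001 -0.011]
```

View pics/w5c.png

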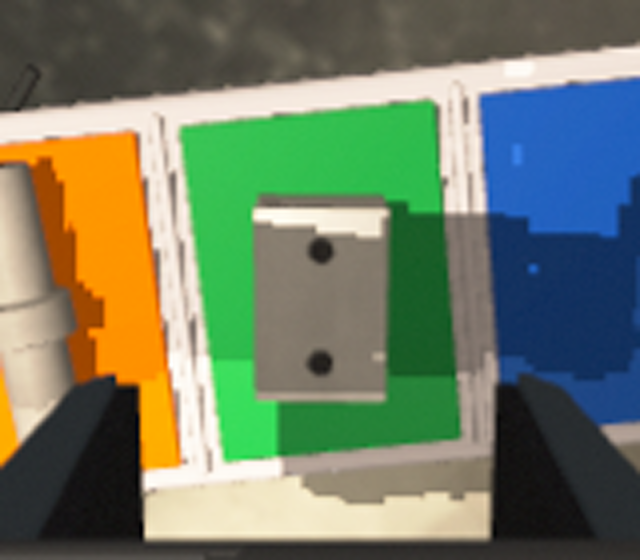

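Run:
```python
from h import *; import pickle
w=pickle.load(open('w5.pkl','rb')); p=w['p']; w1=pickle.load(open('w1.pkl','rb'))
c=lambda u,v:((u+.5)/4-.5+200,(v+.5)/4-.5+130); cw=lambda u,v:((u+.5)/2.66-.5+120,(v+.5)/3.99-.5+60)
X=onz(p,[c(320,250),c(319,362)],.037)*1000; print(X,X.mean(0)); d=X[1]-X[0]; print(np.degrees(np.arctan2(d[1],d[0])))
B=onz(p,[c(254,207),c(389,207),c(386,392),c(257,392)],.037)*1000; print(B.mean(0),np.round(B,1).tolist())
for a,b in(((320,250),(490,184)),((319,362),(482,278))): print(tri([(p,c(*a)),(w1['p'],cw(*b))]))
plan([.468,.085,.025],np.radians(91))
```

```text
[[455.41826313  84.24813262  37.        ]
 [481.33642155  84.31442961  37.        ]] [468.37734234  84.28128112  37.        ]
0.1465586112558987
[467.12771579  84.71622612  37.        ] [[445.9, 69.6, 37.0], [445.6, 99.3, 37.0], [488.3, 99.7, 37.0], [488.6, 70.2, 37.0]]
[0.45518445 0.08452364 0.03846959]
[0.48098406 0.08459493 0.03839633]
cur yaw 90.6 tilt 0.23 dp [115.4, 0.2, -0.8] twist -0.0067 steps lin 1.8 rot 0.0 t 11.22 q6 -1.45
```

Request:
servo_tool(series=[{"dp": [55, 0, -0.4], "twist": 0, "jaw": 115}, {"dp": [95, 0, -0.6], "twist": 0, "jaw": 115}, {"dp": [112, -0.3, -0.8], "twist": 0, "jaw": 115}, {"dp": [117, -0.3, -0.8], "twist": 0, "jaw": 115}, {"dp": [117, -0.3, -0.8], "twist": 0, "jaw": 140}, {"dp": [117, -0.3, -0.8], "twist": 0, "jaw": 210}, {"dp": [117, -0.3, -0.8], "twist": 0, "jaw": 210}, {"dp": [117, -0.3, -0.8], "twist": 0, "jaw": 210}], grip_force=30)

```text
t: 12.22
eef_pos: [0.4688, 0.0846, 0.0244]
tool_rot: [0.046, 1.565, 0.056]
contact_force: [-1.8, -0.2, 9.3]
finger_gap: 0.323
```

Run:
```python
from h import *
s=arm.sense(); print(s['contact_force'],s['eef_pos'],s['finger_gap']*91)
plan([.6485,-.0736,.1],np.radians(90)-.071)
plan([.6485,-.0736,.03],np.radians(90)-.071)
```

```text
[-1.83512211 -0.21829352  9.29031447] [0.46877906 0.084592   0.02437047] 29.384185020761958
cur yaw 90.6 tilt 0.32 dp [-74.7, -160.1, 178.5] twist 0.0816 steps lin 4.0 rot 0.4 t 12.22 q6 -1.45
cur yaw 90.6 tilt 0.32 dp [-4.7, -160.1, 178.1] twist 0.0816 steps lin 3.8 rot 0.4 t 12.22 q6 -1.45
```

Request:
servo_tool(series=[{"dp": [-20, 0, 0], "twist": 0, "jaw": 210}, {"dp": [-60, 0, 0], "twist": 0, "jaw": 210}, {"dp": [-75, -30, 34], "twist": 0, "jaw": 210}, {"dp": [-75, -68, 76], "twist": 0.04, "jaw": 210}, {"dp": [-75, -106, 118], "twist": 0.08, "jaw": 210}, {"dp": [-75, -140, 156], "twist": 0.082, "jaw": 210}, {"dp": [-75, -160, 179], "twist": 0.082, "jaw": 210}, {"dp": [-50, -160, 179], "twist": 0.082, "jaw": 210}, {"dp": [-20, -160, 179], "twist": 0.082, "jaw": 210}, {"dp": [-8, -160, 179], "twist": 0.082, "jaw": 210}])

```text
t: 13.48
eef_pos: [0.6486, -0.0734, 0.0322]
tool_rot: [0.203, 1.567, 0.132]
contact_force: [-0.3, 0.8, -1.4]
finger_gap: 0.325
```

Run:
```python
from h import *
s=arm.sense(); print(s['contact_force'],s['eef_pos'],s['finger_gap']*91)
plan([.6491,-.0736,.0212],np.radians(90)-.071)
```

```text
[-0.28668253  0.78741293 -1.43419033] [ 0.64861485 -0.07342317  0.03224999] 29.54262199571647
cur yaw 85.9 tilt 0.23 dp [11.1, -0.2, 0.5] twist -0.0004 steps lin 0.2 rot 0.0 t 13.47 q6 -1.65
```

Request:
servo_tool(series=[{"dp": [6, -0.2, 0.5], "twist": 0, "jaw": 210}, {"dp": [9, -0.2, 0.5], "twist": 0, "jaw": 210}, {"dp": [10.8, -0.2, 0.5], "twist": 0, "jaw": 210}, {"dp": [11.3, -0.2, 0.5], "twist": 0, "jaw": 210}])

```text
t: 13.98
eef_pos: [0.6495, -0.0737, 0.0214]
tool_rot: [0.169, 1.566, 0.097]
contact_force: [-0.8, 0.3, 2.2]
finger_gap: 0.326
```

Request:
servo_tool(series=[{"dp": [0.3, 0, 0], "twist": 0, "jaw": 190}, {"dp": [0.3, 0, 0], "twist": 0, "jaw": 160}, {"dp": [0.3, 0, 0], "twist": 0, "jaw": 130}, {"dp": [0.3, 0, 0], "twist": 0, "jaw": 115}, {"dp": [-20, 0, 0], "twist": 0, "jaw": 115}, {"dp": [-70, 0, 0], "twist": 0, "jaw": 115}, {"dp": [-120, 0, 0], "twist": 0, "jaw": 115}, {"dp": [-120, 0, 0], "twist": 0, "jaw": 115}])

```text
t: 14.98
eef_pos: [0.6515, -0.0741, 0.147]
tool_rot: [0.014, 1.559, -0.058]
contact_force: [-0.2, 0.4, -1.1]
finger_gap: 0.544
```

Run:
```python
from h import *
cv2.imwrite('pics/side2.png',cv2.resize(arm.read_camera('side')[130:300,190:400],None,fx=3.5,fy=3.5,interpolation=cv2.INTER_CUBIC))
plan([.478,.0172,.14],np.radians(99.7))
```

```text
cur yaw 85.9 tilt 0.51 dp [2.9, 78.6, -178.2] twist -0.2408 steps lin 3.1 rot 1.3 t 15.03 q6 -1.65
```

View pics/side2.png

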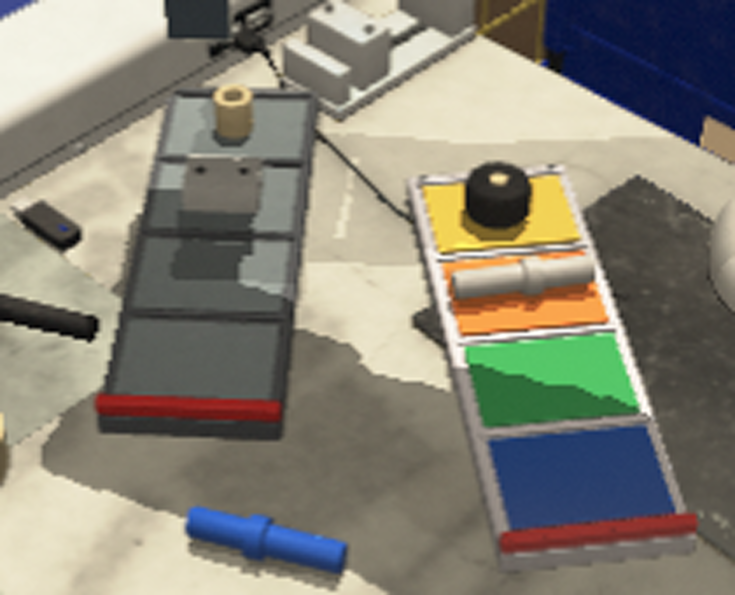

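The block sits in the second slot from the far end. Next the shaft: candidates in this side crop are the blue one at (266,540) and the grey one on orange at (523,278). The grey one with a collar on the orange tile fits the description, and I'll confirm it with a wrist crop.

Request:
servo_tool(series=[{"dp": [0, 24, -54], "twist": -0.1, "jaw": 115}, {"dp": [0, 48, -108], "twist": -0.2, "jaw": 115}, {"dp": [2, 72, -160], "twist": -0.24, "jaw": 115}, {"dp": [3, 78.6, -178], "twist": -0.24, "jaw": 115}, {"dp": [3, 78.6, -178], "twist": -0.24, "jaw": 115}])

```text
t: 15.65
eef_pos: [0.4776, 0.0175, 0.1398]
tool_rot: [-0.194, 1.562, -0.025]
contact_force: [0.6, 0.0, -0.2]
finger_gap: 0.55
```

```bash
python3 look.py w6 shaft
python3 - <<'E'
import cv2
im=cv2.imread('pics/w6.png'); cv2.imwrite('pics/w6c.png',cv2.resize(im[110:250,200:360],None,fx=4,fy=4,interpolation=cv2.INTER_CUBIC))
E
```

```text
shaft [(0.75, [278.4, 201.2], 1610), (0.23, [353.2, 198.0], 4892)]
15.8 [0.4796 0.0168 0.1402] [-0.1935  1.5611 -0.0255] gap mm 50.11380018274611 [-0.003  0.004  0.     0.001  0.002 -0.   ]
```

View pics/w6c.png

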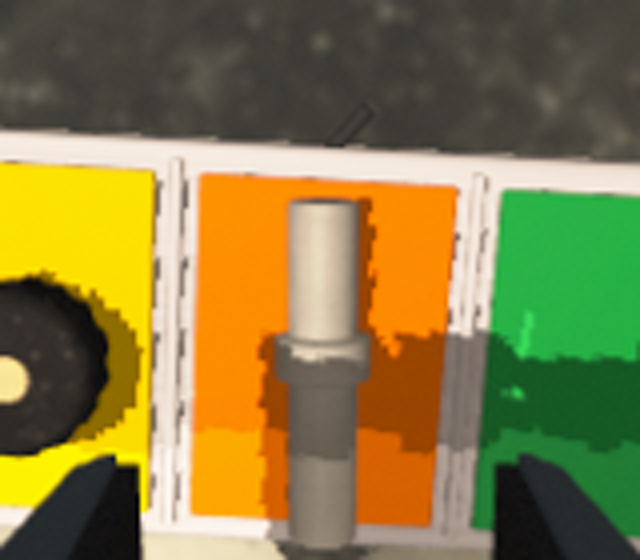

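Run:
```python
from h import *; import pickle
w=pickle.load(open('w6.pkl','rb')); p=w['p']
c=lambda u,v:((u+.5)/4-.5+200,(v+.5)/4-.5+110)
X=onz(p,[c(324,201),c(323,546),c(324,362)],.031)*1000; print(X,X[:2].mean(0)); d=X[1]-X[0]; print(np.degrees(np.arctan2(d[1],d[0])),np.linalg.norm(d))
Y=onz(p,[c(323,358)],.039)*1000; print('collar top',Y)
plan([.4775,.0165,.0230],np.radians(99.7))
```

```text
[[438.91567096  10.58505488  31.        ]
 [518.97509935  24.0784433   31.        ]
 [474.81974341  16.74480365  31.        ]] [478.94538516  17.33174909  31.        ]
9.566843495663289 81.18856819086807
collar top [[472.11036564  16.03203306  39.        ]]
cur yaw 99.6 tilt 0.56 dp [117.1, 0.3, -3.2] twist -0.0013 steps lin 1.9 rot 0.0 t 15.8 q6 -1.75
```

Request:
servo_tool(series=[{"dp": [55, 0.4, -1], "twist": 0, "jaw": 115}, {"dp": [95, 0.8, -2], "twist": 0, "jaw": 115}, {"dp": [112, 0.8, -2.1], "twist": 0, "jaw": 115}, {"dp": [117, 0.8, -2.1], "twist": 0, "jaw": 115}, {"dp": [117, 0.8, -2.1], "twist": 0, "jaw": 150}, {"dp": [117, 0.8, -2.1], "twist": 0, "jaw": 220}, {"dp": [117, 0.8, -2.1], "twist": 0, "jaw": 230}, {"dp": [117, 0.8, -2.1], "twist": 0, "jaw": 230}], grip_force=40)

```text
t: 16.8
eef_pos: [0.4791, 0.0172, 0.0239]
tool_rot: [-0.19, 1.56, -0.022]
contact_force: [-1.4, 0.8, 8.3]
finger_gap: 0.236
```

Run:
```python
from h import *
s=arm.sense(); print(s['contact_force'],s['eef_pos'],s['finger_gap']*91)
plan([.6538,-.0037,.1],np.radians(90)-.071)
plan([.6538,-.0037,.03],np.radians(90)-.071)
```

```text
[-1.3933      0.79273121  8.33035252] [0.47909264 0.01724455 0.02394163] 21.517765301027683
cur yaw 99.6 tilt 0.63 dp [-74.1, -50.0, 169.6] twist 0.239 steps lin 3.1 rot 1.3 t 16.8 q6 -1.75
cur yaw 99.6 tilt 0.63 dp [-4.1, -49.9, 168.8] twist 0.239 steps lin 2.8 rot 1.3 t 16.8 q6 -1.75
```

Request:
servo_tool(series=[{"dp": [-20, 0, 0], "twist": 0, "jaw": 230}, {"dp": [-60, 0, 0], "twist": 0, "jaw": 230}, {"dp": [-75, -10, 30], "twist": 0.04, "jaw": 230}, {"dp": [-75, -23, 78], "twist": 0.12, "jaw": 230}, {"dp": [-75, -37, 124], "twist": 0.2, "jaw": 230}, {"dp": [-75, -47, 160], "twist": 0.239, "jaw": 230}, {"dp": [-75, -50, 169.6], "twist": 0.239, "jaw": 230}, {"dp": [-50, -50, 169.4], "twist": 0.239, "jaw": 230}, {"dp": [-20, -50, 169], "twist": 0.239, "jaw": 230}, {"dp": [-8, -50, 169], "twist": 0.239, "jaw": 230}])

```text
t: 18.05
eef_pos: [0.6523, -0.0037, 0.0324]
tool_rot: [0.057, 1.562, -0.014]
contact_force: [0.2, -0.5, -0.7]
finger_gap: 0.235
```

Run:
```python
from h import *
s=arm.sense(); print(s['contact_force'],s['eef_pos'],s['finger_gap']*91)
plan([.6542,-.0038,.0209],np.radians(90)-.071)
cv2.imwrite('pics/side3.png',cv2.resize(arm.read_camera('side')[130:300,190:400],None,fx=3.5,fy=3.5,interpolation=cv2.INTER_CUBIC))
```

```text
[ 0.19403242 -0.51435515 -0.68777746] [ 0.65229601 -0.00368401  0.03242825] 21.410409722883358
cur yaw 86.0 tilt 0.48 dp [11.5, 0.0, 1.8] twist 0.0005 steps lin 0.2 rot 0.0 t 18.05 q6 -1.54
```

View pics/side3.png

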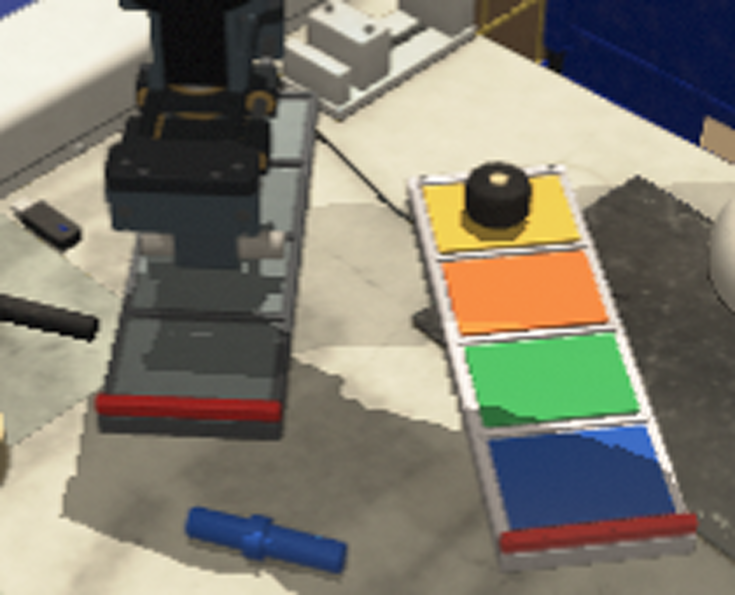

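The shaft is held level between the fingers over its slot. Lowering it.

Request:
servo_tool(series=[{"dp": [6, 0, 1.8], "twist": 0, "jaw": 230}, {"dp": [9, 0, 1.8], "twist": 0, "jaw": 230}, {"dp": [11, 0, 1.8], "twist": 0, "jaw": 230}, {"dp": [11.7, 0, 1.8], "twist": 0, "jaw": 230}, {"dp": [11.7, 0, 1.8], "twist": 0, "jaw": 230}])

```text
t: 18.73
eef_pos: [0.6544, -0.0038, 0.021]
tool_rot: [0.054, 1.562, -0.016]
contact_force: [-4.1, 0.6, 7.5]
finger_gap: 0.239
```

Request:
servo_tool(series=[{"dp": [0, 0, 0], "twist": 0, "jaw": 200}, {"dp": [0, 0, 0], "twist": 0, "jaw": 160}, {"dp": [0, 0, 0], "twist": 0, "jaw": 130}, {"dp": [0, 0, 0], "twist": 0, "jaw": 115}, {"dp": [-20, 0, 0], "twist": 0, "jaw": 115}, {"dp": [-70, 0, 0], "twist": 0, "jaw": 100}, {"dp": [-120, 0, 0], "twist": 0, "jaw": 70}, {"dp": [-120, 0, 0], "twist": 0, "jaw": 70}])

```text
t: 19.73
eef_pos: [0.656, -0.0039, 0.1465]
tool_rot: [0.044, 1.555, -0.027]
contact_force: [-0.3, -0.0, -0.5]
finger_gap: 0.724
```

```bash
python3 look.py w7 shaft
python3 - <<'E'
from h import *
plan([.487,-.051,.14],-.07)
cv2.imwrite('pics/side4.png',cv2.resize(arm.read_camera('side')[130:300,190:400],None,fx=3.5,fy=3.5,interpolation=cv2.INTER_CUBIC))
E
```

```text
shaft [(0.72, [278.3, 197.7], 1483), (0.6, [482.4, 143.3], 1953)]
19.875 [ 0.653  -0.0038  0.1411] [ 0.054   1.5625 -0.0165] gap mm 66.01726821425758 [-0.003  0.026  0.007 -0.001 -0.003 -0.   ]
cur yaw 86.0 tilt 0.48 dp [-0.3, -58.8, -162.3] twist 1.5703 steps lin 2.8 rot 8.4 t 19.88 q6 -1.54
```

View pics/w7.png

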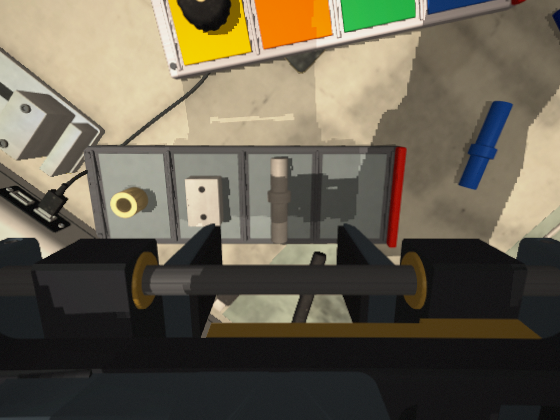

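View pics/side4.png

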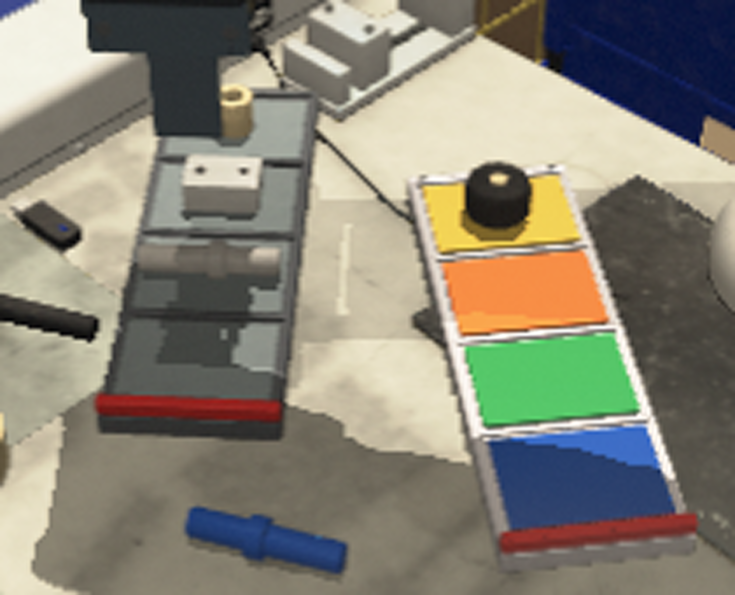

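All three stand in their slots: bush (127,203), block (204,200) and shaft (280,200) in the wrist image. Now the knob.

Request:
servo_tool(series=[{"dp": [0, -8, -20], "twist": 0.18, "jaw": 70}, {"dp": [0, -16, -40], "twist": 0.36, "jaw": 70}, {"dp": [0, -24, -60], "twist": 0.54, "jaw": 70}, {"dp": [0, -32, -82], "twist": 0.72, "jaw": 70}, {"dp": [0, -40, -104], "twist": 0.9, "jaw": 70}, {"dp": [0, -47, -126], "twist": 1.08, "jaw": 70}, {"dp": [0, -54, -148], "twist": 1.26, "jaw": 70}, {"dp": [0, -59, -162], "twist": 1.44, "jaw": 70}, {"dp": [0, -59, -162], "twist": 1.57, "jaw": 70}, {"dp": [0, -59, -162], "twist": 1.57, "jaw": 70}])

```text
t: 21.18
eef_pos: [0.4864, -0.0512, 0.1384]
tool_rot: [1.664, 1.565, 0.024]
contact_force: [1.2, 0.1, 0.0]
finger_gap: 0.726
```

```bash
python3 look.py w8 knob
python3 - <<'E'
from h import *; import pickle
im=cv2.imread('pics/w8.png'); cv2.imwrite('pics/w8c.png',cv2.resize(im[130:270,200:360],None,fx=4,fy=4,interpolation=cv2.INTER_CUBIC))
w=pickle.load(open('w8.pkl','rb'))
X=onz(w['p'],np.argwhere(w['knob'][0]['mask'])[:,::-1].astype(float),.043)*1000; print(cv2.minEnclosingCircle(X[:,:2].astype(np.float32)),X.mean(0))
E
```

```text
knob [(0.57, [274.9, 205.9], 1606)]
21.325 [ 0.4869 -0.0512  0.1388] [ 1.6368e+00  1.5644e+00 -9.0000e-04] gap mm 65.82523392163392 [ 0.002 -0.003 -0.003 -0.002  0.001  0.009]
((486.9237976074219, -49.13668441772461), 20.718225479125977) [487.28409152 -48.78198968  43.        ]
```

View pics/w8c.png

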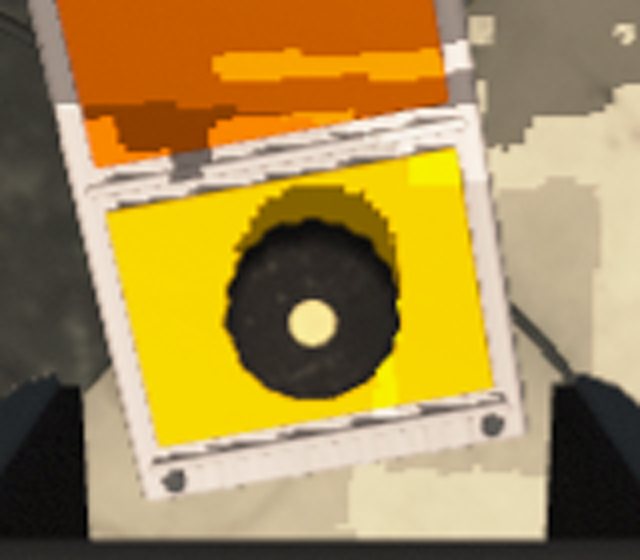

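Run:
```python
from h import *; import pickle
w=pickle.load(open('w8.pkl','rb'));p=w['p']; w1=pickle.load(open('w1.pkl','rb')); cw=lambda u,v:((u+.5)/2.66-.5+120,(v+.5)/3.99-.5+60)
c=lambda u,v:((u+.5)/4-.5+200,(v+.5)/4-.5+130)
print(onz(p,[c(312,323)],.043)*1000, tri([(p,c(312,323)),(w1['p'],cw(160,241))]))
plan([.4868,-.0518,.0235],-.07)
```

```text
[[487.26012417 -52.09214111  43.        ]] [ 0.48711347 -0.05391764  0.03608329]
cur yaw -3.8 tilt 0.37 dp [115.3, -0.8, 0.7] twist 0.0031 steps lin 1.8 rot 0.0 t 21.32 q6 -0.09
```

Request:
servo_tool(series=[{"dp": [55, -0.2, 0.4], "twist": 0, "jaw": 70}, {"dp": [95, -0.4, 0.8], "twist": 0, "jaw": 70}, {"dp": [111, -0.5, 0.9], "twist": 0, "jaw": 70}, {"dp": [115.5, -0.5, 0.9], "twist": 0, "jaw": 70}, {"dp": [115.5, -0.5, 0.9], "twist": 0, "jaw": 120}, {"dp": [115.5, -0.5, 0.9], "twist": 0, "jaw": 180}, {"dp": [115.5, -0.5, 0.9], "twist": 0, "jaw": 180}, {"dp": [115.5, -0.5, 0.9], "twist": 0, "jaw": 180}], grip_force=30)

```text
t: 22.32
eef_pos: [0.4876, -0.0521, 0.024]
tool_rot: [1.614, 1.563, -0.023]
contact_force: [-1.2, -0.9, 9.2]
finger_gap: 0.418
```

Run:
```python
from h import *
s=arm.sense(); print(s['contact_force'],s['eef_pos'],s['finger_gap']*91)
plan([.6590,.066,.11],-.07)
plan([.6590,.066,.03],-.07)
```

```text
[-1.20310284 -0.85797795  9.19676875] [ 0.48763616 -0.05206575  0.02404389] 38.07345487827336
cur yaw -3.8 tilt 0.44 dp [-84.7, 163.8, -129.3] twist 0.0032 steps lin 3.6 rot 0.0 t 22.32 q6 -0.09
cur yaw -3.8 tilt 0.44 dp [-4.7, 163.1, -129.2] twist 0.0032 steps lin 3.3 rot 0.0 t 22.32 q6 -0.09
```

Request:
servo_tool(series=[{"dp": [-20, 0, 0], "twist": 0, "jaw": 180}, {"dp": [-60, 0, 0], "twist": 0, "jaw": 180}, {"dp": [-85, 38, -30], "twist": 0, "jaw": 180}, {"dp": [-85, 80, -64], "twist": 0, "jaw": 180}, {"dp": [-85, 125, -99], "twist": 0, "jaw": 180}, {"dp": [-85, 163, -129], "twist": 0, "jaw": 180}, {"dp": [-85, 163, -129.3], "twist": 0, "jaw": 180}, {"dp": [-50, 163, -129.3], "twist": 0, "jaw": 180}, {"dp": [-20, 163, -129.3], "twist": 0, "jaw": 180}, {"dp": [-8, 163, -129.3], "twist": 0, "jaw": 180}])

```text
t: 23.58
eef_pos: [0.6573, 0.0656, 0.0319]
tool_rot: [1.567, 1.566, -0.071]
contact_force: [0.4, -0.5, -1.0]
finger_gap: 0.42
```

Run:
```python
from h import *
s=arm.sense(); print(s['contact_force'],s['eef_pos'],s['finger_gap']*91)
plan([.6590,.0661,.021],-.07)
```

```text
[ 0.40974272 -0.48892666 -0.96586137] [0.65725685 0.06556172 0.03185663] 38.205217671037396
cur yaw -3.8 tilt 0.29 dp [10.9, 1.6, -0.7] twist 0.0029 steps lin 0.2 rot 0.0 t 23.57 q6 0.13
```

Request:
servo_tool(series=[{"dp": [6, 1.6, -0.7], "twist": 0, "jaw": 180}, {"dp": [9, 1.6, -0.7], "twist": 0, "jaw": 180}, {"dp": [10.8, 1.6, -0.7], "twist": 0, "jaw": 180}, {"dp": [11.2, 1.6, -0.7], "twist": 0, "jaw": 180}, {"dp": [11.2, 1.6, -0.7], "twist": 0, "jaw": 180}])

```text
t: 24.2
eef_pos: [0.6593, 0.0661, 0.0211]
tool_rot: [1.576, 1.565, -0.062]
contact_force: [-0.8, 0.9, 1.9]
finger_gap: 0.421
```

Touching lightly. Release, lift, and move aside for a check.

Request:
servo_tool(series=[{"dp": [0.3, 0, 0], "twist": 0, "jaw": 150}, {"dp": [0.3, 0, 0], "twist": 0, "jaw": 110}, {"dp": [0.3, 0, 0], "twist": 0, "jaw": 80}, {"dp": [0.3, 0, 0], "twist": 0, "jaw": 70}, {"dp": [-20, 0, 0], "twist": 0, "jaw": 70}, {"dp": [-70, 0, 0], "twist": 0, "jaw": 70}, {"dp": [-120, 0, 0], "twist": 0, "jaw": 70}, {"dp": [-180, 0, 0], "twist": 0, "jaw": 70}, {"dp": [-180, -10, 50], "twist": 0, "jaw": 70}, {"dp": [-180, -10, 50], "twist": 0, "jaw": 70}])

```text
t: 25.45
eef_pos: [0.6446, 0.015, 0.2033]
tool_rot: [1.56, 1.563, -0.08]
contact_force: [0.6, -0.2, -0.3]
finger_gap: 0.724
```

Run:
```python
from h import *
plan([.69,-.04,.24],np.radians(86))
cv2.imwrite('pics/side5.png',cv2.resize(arm.read_camera('side')[130:300,190:400],None,fx=3.5,fy=3.5,interpolation=cv2.INTER_CUBIC))
```

```text
cur yaw -4.0 tilt 0.45 dp [-36.3, 49.4, 51.8] twist -1.5699 steps lin 1.3 rot 8.4 t 25.45 q6 0.06
```

View pics/side5.png

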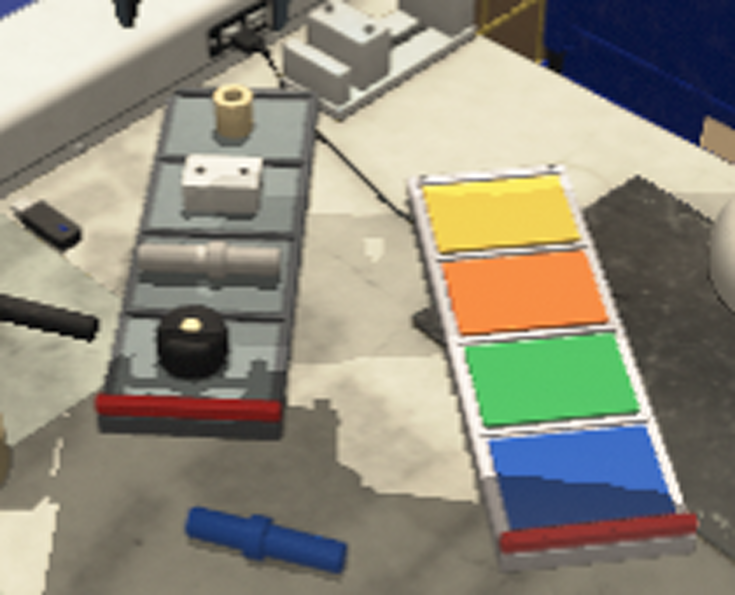

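All four are in the right slots. I'll do one overhead check of the centring.

Request:
servo_tool(series=[{"dp": [-6, 8, 9], "twist": -0.18, "jaw": 70}, {"dp": [-12, 15, 16], "twist": -0.36, "jaw": 70}, {"dp": [-20, 22, 24], "twist": -0.54, "jaw": 70}, {"dp": [-28, 30, 32], "twist": -0.72, "jaw": 70}, {"dp": [-36, 38, 40], "twist": -0.9, "jaw": 70}, {"dp": [-36, 45, 48], "twist": -1.08, "jaw": 70}, {"dp": [-36, 49, 52], "twist": -1.26, "jaw": 70}, {"dp": [-36, 49, 52], "twist": -1.44, "jaw": 70}, {"dp": [-36, 49, 52], "twist": -1.57, "jaw": 70}, {"dp": [-36, 49, 52], "twist": -1.57, "jaw": 70}])

```text
t: 26.75
eef_pos: [0.69, -0.0384, 0.2393]
tool_rot: [0.036, 1.564, -0.034]
contact_force: [-0.7, -0.1, 0.4]
finger_gap: 0.728
```

```bash
python3 look.py w9 bush block shaft knob
python3 - <<'E'
import cv2
im=cv2.imread('pics/w9.png'); cv2.imwrite('pics/w9c.png',cv2.resize(im[90:250,120:420],None,fx=2.66,fy=3.6,interpolation=cv2.INTER_CUBIC))
E
```

```text
bush [(0.84, [193.9, 154.2], 383), (0.54, [328.1, 228.0], 770)]
block [(0.78, [245.5, 151.4], 945)]
shaft [(0.88, [303.6, 151.1], 965), (0.62, [462.2, 110.9], 1137), (0.2, [537.4, 26.7], 1105)]
knob [(0.97, [365.4, 154.3], 920)]
27.05 [ 0.6899 -0.039   0.2391] [ 0.025   1.5635 -0.0457] gap mm 66.12808270133601 [-0.002 -0.001  0.001  0.001  0.    -0.008]
```

View pics/w9c.png

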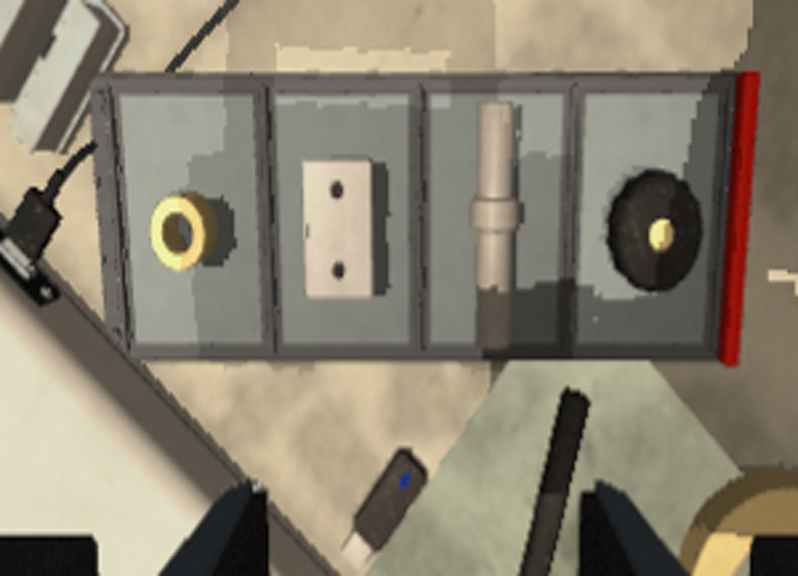

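Run:
```python
from h import *; import pickle
w=pickle.load(open('w9.pkl','rb'));p=w['p']
c=lambda u,v:((u+.5)/2.66-.5+120,(v+.5)/3.6-.5+90)
pads=[[(119,93),(257,93),(264,346),(132,346)],[(273,93),(411,93),(414,345),(277,346)],[(427,93),(563,93),(566,345),(429,345)],[(580,93),(720,93),(711,345),(578,345)]]
C=[onz(p,[c(*k) for k in q],.014)[:,:2].mean(0)*1000 for q in pads]
obj=[onz(p,[c(178,231)],.039)[0],onz(p,[c(337,189),c(338,269)],.034).mean(0),onz(p,[c(496,103),c(493,350)],.028).mean(0),onz(p,[c(660,234)],.040)[0]]
yaw=-.0715;ex=np.array([np.cos(yaw),np.sin(yaw)]);ey=np.array([-np.sin(yaw),np.cos(yaw)])
for a,o,n in zip(C,obj,('bush','block','shaft','knob')):
    d=o[:2]*1000-a; print(n,np.round(a,1),np.round(o*1000,1),'off rack x,y',round(d@ex,1),round(d@ey,1))
for a,b in (((337,189),(338,269)),):
    X=onz(p,[c(*a),c(*b)],.034); d=X[1]-X[0]; print('block deg vs rack',np.degrees(np.arctan2(d[1],d[0])-yaw))
X=onz(p,[c(496,103),c(493,350)],.028); d=X[1]-X[0]; print('shaft',np.degrees(np.arctan2(d[1],d[0])-yaw))
for cam in('side','scene'):
    cv2.imwrite(f'pics/end_{cam}.png',arm.read_camera(cam))
```

```text
bush [ 643.7 -143.4] [ 644.3 -143.5   39. ] off rack x,y 0.5 -0.1
block [648.6 -73.5] [649.1 -74.6  34. ] off rack x,y 0.5 -1.0
shaft [653.6  -2.7] [654.8  -4.8  28. ] off rack x,y 1.3 -1.9
knob [658.8  67.2] [660.3  66.1  40. ] off rack x,y 1.6 -0.9
block deg vs rack -0.584358692367513
shaft 0.2788555710323676
```

View pics/end_side.png

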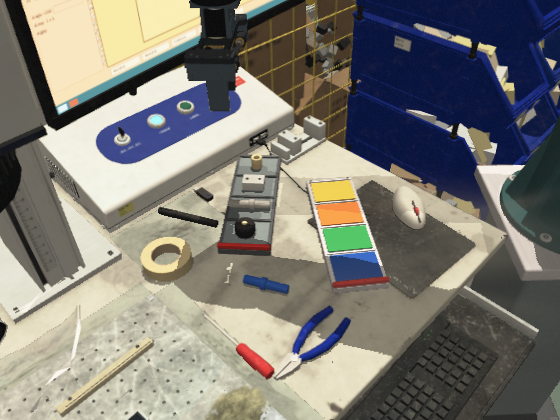

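All four parts are within about 2 mm of the middle of their slots and under 1° of the rack direction. Nothing else on the bench has moved, and the arm is clear.

Run:
```python
from cell import arm
print(arm.job_done(), arm.sense()['t'])
```

```text
the job is handed in; nothing more can be done
the job is handed in; nothing more can be done
```

The job is handed in. I moved all four parts to the dark rack in reverse order, in about 27 s of robot time. Counting from the slot farthest from the red end stop to the one next to it, they are now bush, block, shaft and knob.

- **Centring:** the last wrist-camera check put bush and block within about 1 mm of their slot centres. The shaft was about 2.3 mm off and the knob about 1.8 mm. Part of that is my error in marking pixels by hand.
- **Orientation:** block and shaft lie across the rack to within 0.6°. All parts are the same side up as before.
- **Bench:** in the final side view nothing else looked moved, the look-alike blue shaft included. The gripper was open and well above the rack.

**Checks that disagreed:**
- The fixed cameras placed the tile rack about 4 mm off in y from the wrist camera. I used the wrist camera, because its views from different directions agreed to within about 1 mm.
- One height check on the knob came out at 36 mm against the expected 43 mm. It rested on views too close together, so I used 43 mm; at that height two wrist views agreed to 0.3 mm.

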